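# Put the mixed stock back in its board trays

## Robot

A 6-joint arm with a two-finger parallel gripper is mounted at the origin on a cart in front of the work surface, level with it; the furniture and walls round the work are solid. World frame = base frame: x ahead of the robot, y to its left, z up, the work surface at z = 0. Lengths are in mm, angles in rad, forces in N, time in s.
With the tool pointing down it reaches from about 375 to 750 mm from the base axis. Payload 9 kg.
Tool frame: the origin (TCP) lies between the finger pads; the fingertips stand 11 mm ahead of it and the grasp point (between the pads) lies 8 mm behind it; z points along the fingers, y is the line along which they close (so a half turn about z gives the same grasp; the last joint's range is limited). The gripper opens to 85 mm and grips with 20 to 120 N. Pads are 22 mm wide; open, the fingers measure 114 mm over their backs; the gripper's body (76 mm by 85 mm) begins 54 mm behind the grasp point. The pads swing forward as they close: fully open they stand 13 mm farther back than shut.
Start: joints at [-1.396, 0.104, 0.097, 1.564, 0, 1.353], TCP at [229.678, -554.332, 242.331] pointing down, gripper open.
Joint ranges: [-2.99, 2.99], [-0.84, 1.86], [-1.1, 1.16], [-1.84, 2.11], [-1.51, 1.56], [-3.14, 3.14]. Speed limits (rad/s): [2.22, 2.22, 2.57, 3.14, 3.14, 3.14].

## Interface

Orientations are given as a 3x3 rotation matrix whose columns are the frame's x, y, z axes.
In Python, from rig import env, imaging, look_for, masks_of, tip_of gives the robot as it stands.
- The arm moves only by the tool carry_out, never from a script. Its argument "moves" is a list of rows, each a list of 2 entries, a list of its own where there are three numbers: the shift along the world's x, y, z in m, then the turn, a rotation vector about the world's x, y, z in rad. In form: [[[tx, ty, tz], [rx, ry, rz]], ...]. A call has 1 to 8 rows; each row is the pose to reach, as a shift and turn from the pose commanded when the call began; what a row does not reach only later rows make up. A row lasts 1/12 s, in which the tool goes at most 41.7 mm and 7.16 degrees, less where a joint would pass 70% of its speed; a pose out of reach is approached as far as the arm can. A call with a gripper value outside its range is refused whole. "jaw" is the finger opening in m, from 0 to 0.0854, set as the call begins (left out, the last holds). The fingers move at their own pace and stop on an object; the grip force is fixed at half the most. Time passes only in rows, so rows that repeat a pose let the fingers close. It gives the time, the measured TCP pose, the force, the opening and the grip force at its end, in the units of the state.
- env.get_obs(): the state, without advancing time (a new reading comes with each control period).
- imaging.snapshot(name): name is "scene" or "top" or "wrist"; returns a dict with "img" (400x640x3 uint8, red, green, blue), "camera_matrix" (3x3 intrinsics, pixels), "pose" (4x4, takes a point from camera to world coordinates). Camera axes: x right, y up, looking along -z (the intrinsics and any distortion apply to the point x, -y, -z); pixel columns grow to the right and rows downward; lengths in mm; the calibration is good to about 2 mm. A picture is of the moment at which its call begins. There is no depth.
- env.hand_in(): hands the job in; it is judged then, once.
Trained networks look in a picture, given as the dict that the camera call returned (one of the last four; its "shot" number tells which), for a name from the list of things; names that differ only in an ending like _2 or _b are one class to them, and where a whole thing is asked for, a point or a joint stands for the part that bears it (a point fixed in the world has none). Each returns a list of dicts, best first, with "p" (0 to 1); they miss things now and then, are a little off and sometimes report something else, mostly with a low value. They report only what shows in the picture. A call takes as long as a camera call. They do not tell look-alikes from the thing itself.
- look_for(picture, name): "box" ([left, top, right, bottom] as shares, 0 to 1, of the picture: columns of its width, rows of its height, round what is visible of it).
- masks_of(picture, name): "mask" (400x640 bool, what is visible of it) and "box" ([left, top, right, bottom] as shares, 0 to 1, of the picture: columns of its width, rows of its height, round what is visible of it).
- tip_of(picture, name): "location" ([column, row] as shares, 0 to 1, of the picture: columns of its width, rows of its height: a listed point, or the origin of a listed thing).
The state is a dict: "clock": time; "joints": joint angles; "joint_vel": joint speeds; "joint_torque": joint torques, N m; "eef_pos": TCP position; "ee_rot": TCP orientation; "ft_force": force on the tool from outside, world axes, zero at the start; "ft_torque": the same for the moment, N m; "width": opening from 0.0 (shut) to 1.0 (fully open); "finger_force": force on a finger pad.
Only numpy, scipy, OpenCV 4.12 (cv2) and the standard library are available. Lean on these libraries where they do the work, as an engineer would, in place of code of your own. Each camera call takes 0.05 s, during which the arm holds its last target. There are 200 camera calls.

## Task

Put the four things left standing on the desk back into the cardboard stock trays, each upright on the floor of its proper cell: the confetti jar in the empty cell next to the other jar, the brass nozzle in the empty cell next to the other nozzle, and the two ribbon spools in the empty tray with two unequal cells, the wide spool in the larger cell and the slim spool in the smaller one. Leave the jar and the nozzle that are already in their trays standing in their cells.

Things in the scene. Friction and masses are not known exactly. Their poses are not given: they have to be found in the camera images.
- jar_mid (a point): centre (46 mm above its foot) of the loose confetti jar that stands on the desk: round jar, diameter 63 mm, 92 mm tall, with a screw lid of diameter 58 mm on its top 18 mm; wall straight enough to grip at 50 to 65 mm above its foot; 0.16 kg. z axis up along the jar
- nozzle_mid (a point): centre (40 mm above its foot) of the loose brass filling nozzle that stands on the desk: turned brass foot of diameter 30 mm (lowest 21 mm), brass body of at most 24 mm up to 51 mm, above that a straight black rubber tip of diameter 14 mm up to its top at 80 mm, which can be gripped; 0.19 kg. z axis up along the nozzle
- wide_spool_mid (a point): centre (37.5 mm above its foot) of the wide ribbon spool, upright on the desk: a cylinder of wound ribbon of diameter 57 mm between black end discs of diameter 60 mm, 75 mm tall in all (discs 3 mm thick); 0.09 kg. z axis up
- slim_spool_mid (a point): centre (45 mm above its foot) of the slim, taller ribbon spool, upright on the desk: wound ribbon of diameter 42 mm between black end discs of diameter 44 mm, 90 mm tall in all (discs 4 mm thick); 0.08 kg. z axis up
- kept_jar_mid (a point): centre (46 mm above its foot) of the other confetti jar, of the same shape as the loose one, which already stands loose in the back cell of the jar tray and stays there
- kept_nozzle_mid (a point): centre (40 mm above its foot) of the other brass nozzle, of the same shape as the loose one, which already stands loose in the front cell of the nozzle tray and stays there
- jar_tray: open cardboard tray, 172 x 88 mm, a row of two cells 80 x 80 mm inside; floor and walls 4 mm thick, sides and back 32 mm high, divider 28, front 22. Fixed. Origin: centre of its underside; x along the row of cells from front (low, labelled) to back, y across, z up. Cell centres: front cell at x = -42 mm (empty: for the loose jar), back cell at x = +42 mm (holds the other jar)
- nozzle_tray: the smallest cardboard tray, 124 x 64 mm, a row of two cells 56 x 56 mm inside; floor and walls 4 mm thick, sides and back 32 mm high, divider 28, front 22. Fixed. Origin: centre of its underside; x along the row of cells from front (low, labelled) to back, y across, z up. Cell centres: front cell at x = -30 mm (holds the other nozzle), back cell at x = +30 mm (empty: for the loose nozzle)
- ribbon_tray: empty cardboard tray, 148 x 86 mm, two unequal cells 78 mm wide; floor and walls 4 mm thick, sides and back 32 mm high, divider 28, front 22. Fixed. Origin: centre of its underside; x along the row of cells from front (low, labelled) to back, y across, z up. Cell centres: front cell, 78 mm long, at x = -31 mm (for the wide spool); back cell, 58 mm long, at x = +41 mm (for the slim spool)
Not all that is in view belongs to the job. What is shaped like the part that bears wide_spool_mid but purple or red is not meant.

How it is judged:
By the outcome, as a careful person would: the job done as asked, in the order asked, and still so for the second after the job is handed in, with the robot touching nothing.
It also fails if it takes over 96 s, if anything falls off the work surface, if the arm or the gripper's body presses on something with over 40 N, if the wrist force passes 120 N, or if a joint passes its speed limit or range.

## Working session

There is one attempt and no reset: what is moved stays moved. The work goes in short steps, Python scripts to look and compute and a tool call to move; the robot and the scene stay as the last step left them, time stands still between calls to the robot, and variables do not carry over. Pictures are saved under pics/ and viewed, at most 14 in all, crops included, and the job is handed in when it is done.

Besides the shell and the picture viewer there is one more tool, called after "Request:" by a JSON object that holds its "api" and its "payload", one argument or row to a line. carry_out: Moves the arm, as the interface text tells. Its arguments: {"type":"object","properties":{"moves":{"type":"array","items":{"type":"array"}},"jaw":{"type":"number"}},"required":["moves"]}

```bash
ls; mkdir -p pics; python3 - <<'E'
from rig import env, imaging, look_for, masks_of, tip_of
import cv2
for n in("scene","top"):
    s=imaging.snapshot(n); cv2.imwrite(f"pics/{n}0.png",s["img"][:,:,::-1])
    print(n,s["camera_matrix"].tolist(),s["pose"].round(2).tolist(),[k for k in s])
    for t in ["jar_mid","nozzle_mid","wide_spool_mid","slim_spool_mid","jar_tray","nozzle_tray","ribbon_tray"]:
        print(t,[(round(d["p"],2),[round(d["location"][0]*640),round(d["location"][1]*400)]) for d in tip_of(s,t)])
o=env.get_obs();print(o["clock"],o["eef_pos"],o["ee_rot"])
E
```

```text
pics
scene [[397.15751799017335, 0.0, 327.0662495471381], [0.0, 397.15751799017335, 198.3435500710688], [0.0, 0.0, 1.0]] [[-0.14, -0.8, 0.58, 1000.23], [0.99, -0.11, 0.09, 105.57], [-0.01, 0.59, 0.81, 763.87], [0.0, 0.0, 0.0, 1.0]] ['img', 'camera_matrix', 'pose', 'shot']
jar_mid [(0.77, [294, 168])]
nozzle_mid [(0.77, [231, 161])]
wide_spool_mid [(0.78, [266, 248]), (0.7, [463, 182]), (0.55, [345, 181]), (0.49, [214, 185])]
slim_spool_mid [(0.61, [250, 207]), (0.32, [326, 234])]
jar_tray [(0.89, [397, 254])]
nozzle_tray [(0.78, [322, 253]), (0.46, [348, 185])]
ribbon_tray [(0.95, [465, 243])]
top [[420.2509211410847, 0.0, 320.39316286606135], [0.0, 420.2509211410847, 202.6183646152367], [0.0, 0.0, 1.0]] [[0.01, 0.99, -0.11, 412.78], [-1.0, 0.0, -0.01, 37.35], [-0.01, 0.11, 0.99, 1111.01], [0.0, 0.0, 0.0, 1.0]] ['img', 'camera_matrix', 'pose', 'shot']
jar_mid [(0.6, [366, 250])]
nozzle_mid [(0.57, [427, 255])]
wide_spool_mid [(0.86, [314, 245]), (0.72, [373, 166]), (0.57, [438, 219])]
slim_spool_mid [(0.7, [391, 204])]
jar_tray [(0.93, [265, 184]), (0.73, [213, 201])]
nozzle_tray []
ribbon_tray [(0.83, [212, 199])]
0.8 [ 229.67108797 -554.31889634  242.33873036] [[ 9.23843397e-01  3.82770659e-01 -2.17524304e-06]
 [ 3.82770657e-01 -9.23843394e-01 -8.20909389e-05]
 [-3.34315867e-05  7.50065527e-05 -9.99999997e-01]]
```

View pics/scene0.png

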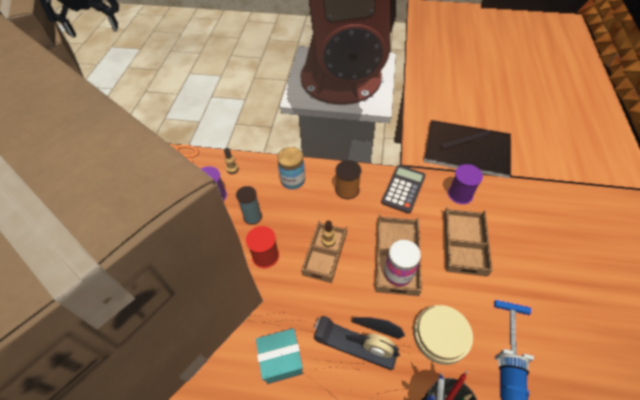

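View pics/top0.png

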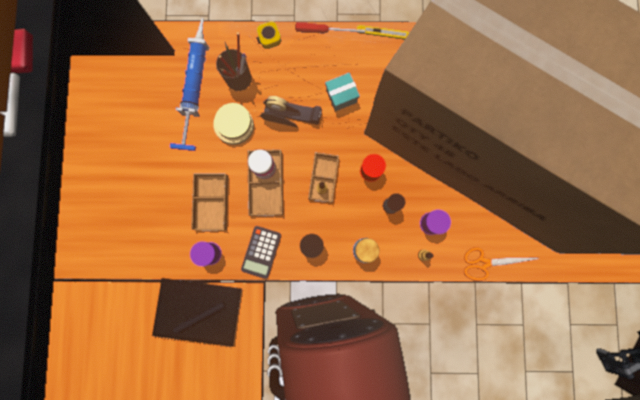

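The scene view shows the candidates for the wide spool: red (262,247), purple (463,183), purple (213,185) and brown (347,180). Only the brown one, at (312,245) in the top view, is neither purple nor red, so it's the one meant. The jar is at (291,168), the nozzle at (231,161) and the slim dark-teal spool at (249,205). A big carton stands close by on the -y side.

```bash
cat > h.py <<'E'
import numpy as np, cv2
from rig import env, imaging, look_for, masks_of, tip_of
Z=dict(jar_mid=46,nozzle_mid=40,wide_spool_mid=37.5,slim_spool_mid=45,kept_jar_mid=50,kept_nozzle_mid=44,jar_tray=0,nozzle_tray=0,ribbon_tray=0)
def ray(s,px):
    K,P=s["camera_matrix"],s["pose"]
    d=np.linalg.inv(K)@np.array([px[0],px[1],1.]); d=P[:3,:3]@np.array([d[0],-d[1],-d[2]])
    return P[:3,3],d
def onz(s,px,z):
    o,d=ray(s,px); return o+d*(z-o[2])/d[2]
def proj(s,X):
    P=s["pose"]; c=P[:3,:3].T@(np.array(X,float)-P[:3,3]); q=s["camera_matrix"]@np.array([c[0],-c[1],-c[2]]); return q[:2]/q[2]
def tri(s1,p1,s2,p2):
    A=[];b=[]
    for s,p in((s1,p1),(s2,p2)):
        o,d=ray(s,p); d=d/np.linalg.norm(d); M=np.eye(3)-np.outer(d,d); A.append(M); b.append(M@o)
    return np.linalg.lstsq(np.vstack(A),np.hstack(b),rcond=None)[0]
def tips(s,t): return [(round(d["p"],2),np.array(d["location"])*[640,400]) for d in tip_of(s,t)]
E
python3 - <<'E'
from h import *
S={n:imaging.snapshot(n) for n in("scene","top")}
for n,s in S.items():
    for t in Z:
        print(n,t,[(p,q.round().tolist(),onz(s,q,Z[t])[:2].round().tolist()) for p,q in tips(s,t)])
for n,s in S.items():
    for t in("jar_tray","nozzle_tray","ribbon_tray"):
        for d in masks_of(s,t)[:2]:
            ys,xs=np.nonzero(d["mask"]); 
            pts=np.array([onz(s,(x,y),25)[:2] for x,y in zip(xs,ys)],np.float32)
            print(n,t,round(d["p"],2),[np.round(v,1) for v in cv2.minAreaRect(pts)])
# carton
print("corner bottom",onz(S["top"],(366,133),0),onz(S["scene"],(262,300),0),"far",onz(S["top"],(556,252),0))
print("corner top",[onz(S["top"],(390,70),z)[:2].round() for z in(100,200,300)])
for a,b in[((366,250),(294,168)),((312,245),(347,180))]: print(tri(S["top"],a,S["scene"],b))
E
```

```text
scene jar_mid [(0.88, [292.0, 169.0], [414.0, -65.0])]
scene nozzle_mid [(0.71, [228.0, 160.0], [401.0, -227.0])]
scene wide_spool_mid [(0.91, [263.0, 248.0], [624.0, -86.0]), (0.76, [212.0, 188.0], [487.0, -240.0]), (0.74, [461.0, 183.0], [396.0, 328.0]), (0.61, [346.0, 181.0], [425.0, 63.0]), (0.46, [328.0, 234.0], [573.0, 41.0]), (0.24, [396.0, 255.0], [604.0, 187.0])]
scene slim_spool_mid [(0.69, [250.0, 207.0], [531.0, -137.0])]
scene kept_jar_mid [(0.91, [399.0, 264.0], [630.0, 193.0])]
scene kept_nozzle_mid [(0.65, [328.0, 234.0], [577.0, 42.0]), (0.61, [229.0, 158.0], [397.0, -223.0])]
scene jar_tray [(0.6, [398.0, 255.0], [583.0, 195.0])]
scene nozzle_tray [(0.96, [321.0, 254.0], [604.0, 32.0])]
scene ribbon_tray [(0.85, [465.0, 244.0], [536.0, 339.0])]
top jar_mid [(0.61, [367.0, 250.0], [412.0, -73.0])]
top nozzle_mid [(0.52, [429.0, 254.0], [403.0, -231.0])]
top wide_spool_mid [(0.95, [374.0, 167.0], [627.0, -94.0]), (0.94, [209.0, 252.0], [407.0, 325.0]), (0.73, [311.0, 243.0], [430.0, 67.0]), (0.58, [436.0, 221.0], [487.0, -250.0])]
top slim_spool_mid [(0.61, [392.0, 20
[... 800 characters left out ...]
rray([589.2, 189.7]), array([174.2,  91. ]), np.float64(2.4)]
top jar_tray 0.74 [array([537.5, 332.9]), array([150.2,  91.4]), np.float64(2.3)]
top nozzle_tray 0.81 [array([603.2,  36.6]), array([ 65.2, 128.3]), np.float64(81.8)]
top ribbon_tray 0.69 [array([538.3, 333.9]), array([147.,  91.]), np.float64(0.2)]
top ribbon_tray 0.64 [array([574.7,  38.8]), array([29. , 23.5]), np.float64(0.4)]
corner bottom [728.15488882 -78.31910516   0.        ] [720.96681041 -71.42421989   0.        ] far [ 410.67494451 -573.23650359    0.        ]
corner top [array([ 862., -129.]), array([ 818., -113.]), array([773., -96.])]
[412.33131991 -66.19919702  48.02227543]
[424.91710487  65.40658245  39.76466252]
```

```bash
python3 - <<'E'
import cv2
a=cv2.imread("pics/top0.png")[130:280,180:460]; cv2.imwrite("pics/top0c.png",cv2.resize(a,None,fx=2.8,fy=2.8,interpolation=cv2.INTER_CUBIC))
E
```

```text
(no output)
```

View pics/top0c.png

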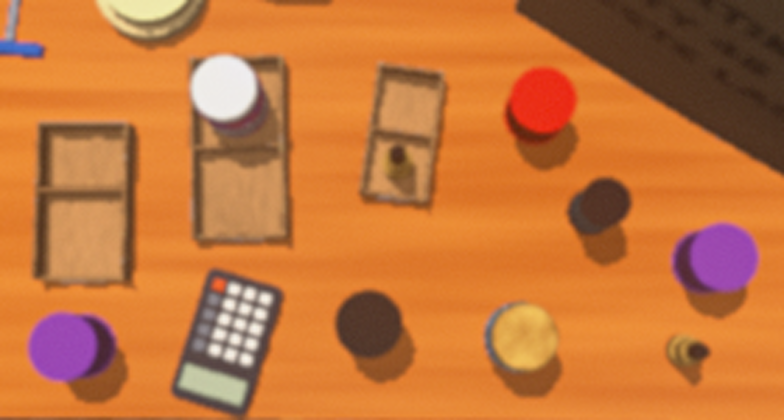

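The crop shows the brown wide spool at (368,323), round and undamaged beside the calculator, so it's the right one. The loose jar is at (522,337), slim spool (603,205) and nozzle (690,350). All three tray fronts face the robot. I'll start with the jar: go above it and turn the tool so it grips along world y.

Request:
{"api": "carry_out", "payload": {
  "moves": [
    [[0.014,0.037,0],[0,0,0.12]],
    [[0.028,0.074,0],[0,0,0.24]],
    [[0.042,0.111,0],[0,0,0.36]],
    [[0.056,0.148,0],[0,0,0.48]],
    [[0.07,0.186,0],[0,0,0.6]],
    [[0.085,0.224,0],[0,0,0.72]],
    [[0.099,0.262,0],[0,0,0.84]],
    [[0.113,0.3,0],[0,0,0.96]]
  ],
  "jaw": 0.085
}}

```text
clock: 2.77
eef_pos: [342.9, -252.6, 242.4]
ee_rot: [[0.211, 0.977, 0.001], [0.977, -0.211, -0.001], [-0.0, 0.001, -1.0]]
ft_force: [1.2, -0.1, 0.1]
width: 0.989
finger_force: 0.0
```

Request:
{"api": "carry_out", "payload": {
  "moves": [
    [[0.009,0.024,0],[0,0,0.12]],
    [[0.018,0.048,0],[0,0,0.24]],
    [[0.027,0.072,-0.01],[0,0,0.36]],
    [[0.036,0.096,-0.02],[0,0,0.48]],
    [[0.045,0.12,-0.03],[0,0,0.6]],
    [[0.054,0.144,-0.04],[0,0,0.72]],
    [[0.062,0.167,-0.05],[0,0,0.84]],
    [[0.07,0.186,-0.05],[0,0,0.96]]
  ]
}}

```text
clock: 3.43
eef_pos: [412.2, -66.4, 190.6]
ee_rot: [[-0.681, 0.733, -0.002], [0.733, 0.681, 0.001], [0.002, -0.0, -1.0]]
ft_force: [0.2, 0.7, 0.8]
width: 0.995
finger_force: 0.0
```

Request:
{"api": "carry_out", "payload": {
  "moves": [
    [[0,0,0],[0,0,0.12]],
    [[0,0,0],[0,0,0.24]],
    [[0,0,0],[0,0,0.36]],
    [[0,0,0],[0,0,0.48]],
    [[0,0,0],[0,0,0.6]],
    [[0,0,0],[0,0,0.72]],
    [[0,0,0],[0,0,0.83]],
    [[0,0,0],[0,0,0.83]]
  ]
}}

```text
clock: 4.1
eef_pos: [412.7, -68.3, 192.5]
ee_rot: [[-1.0, -0.006, 0.0], [-0.006, 1.0, -0.0], [-0.0, -0.0, -1.0]]
ft_force: [-0.7, -0.6, 0.1]
width: 0.996
finger_force: 0.0
```

```bash
cat >> h.py <<'E'
def state():
    o=env.get_obs(); R=o["ee_rot"]; print("t",round(o["clock"],2),"tcp",o["eef_pos"].round(1),"yaw_x",np.degrees(np.arctan2(R[1,0],R[0,0])).round(1),"F",np.round(o["ft_force"],1),"w",round(o["width"]*85.4,1),"ff",np.round(o["finger_force"],1),"j",o["joints"].round(2)); return o
def wrist(t,name=None,z=None):
    s=imaging.snapshot("wrist")
    if name: cv2.imwrite(f"pics/{name}.png",s["img"][:,:,::-1])
    for p,q in tips(s,t): print("tip",p,q.round(),onz(s,q,Z[t] if z is None else z)[:2].round(1))
    for d in masks_of(s,t)[:3]:
        x0,y0,x1,y1=d["box"]; print("mask",round(d["p"],2),np.round([x0*640,y0*400,x1*640,y1*400]))
    return s
E
python3 - <<'E'
from h import *
state(); s=wrist("jar_mid","w1"); print(s["pose"].round(2).tolist(),s["camera_matrix"].round(0).tolist())
E
```

```text
t 4.1 tcp [412.7 -68.3 192.5] yaw_x -179.6 F [-0.7 -0.6  0.1] w 85.0 ff 0.0 j [-0.48 -0.47 -0.51  1.54  0.   -0.49]
mask 0.59 [280. 149. 361. 245.]
[[-0.01, -0.95, -0.3, 335.66], [1.0, -0.01, -0.0, -68.78], [-0.0, -0.3, 0.95, 324.39], [0.0, 0.0, 0.0, 1.0]] [[331.0, 0.0, 321.0], [0.0, 331.0, 202.0], [0.0, 0.0, 1.0]]
```

View pics/w1.png

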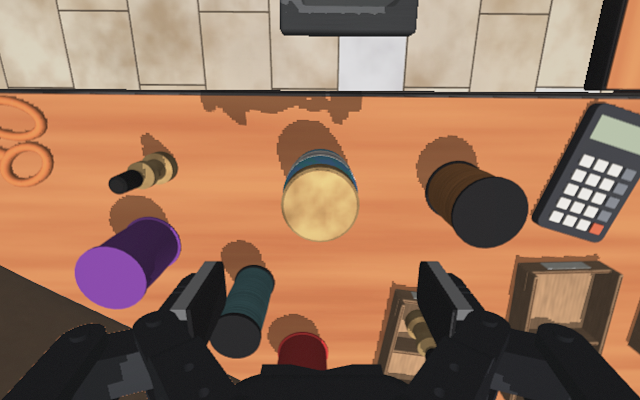

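The wrist view is clear, with the lid centre at (320,204). Nearby are the nozzle tip (125,183), the brown spool's top disc (489,212) and the slim spool's top disc (236,335). Next I'll project these tops at their known heights.

```bash
python3 - <<'E'
from h import *
s=imaging.snapshot("wrist"); Y=s["img"]
for n,p,z in(("jar",(320,203.5),92),("nozzle",(118,187),80),("wide",(489,212),75),("slim",(236,335),90)): print(n,onz(s,p,z).round(1))
E
```

```text
jar [409.1 -69.3  92. ]
nozzle [ 399.3 -223.2   80. ]
wide [421.9  65.   75. ]
slim [ 526.3 -140.9   90. ]
```

Request:
{"api": "carry_out", "payload": {
  "moves": [
    [[-0.002,-0.001,-0.035],[0,0,0]],
    [[-0.002,-0.001,-0.07],[0,0,0]],
    [[-0.002,-0.001,-0.1],[0,0,0]],
    [[-0.002,-0.001,-0.125],[0,0,0]],
    [[-0.002,-0.001,-0.142],[0,0,0]],
    [[-0.002,-0.001,-0.142],[0,0,0]]
  ]
}}

```text
clock: 4.8
eef_pos: [408.4, -68.1, 46.7]
ee_rot: [[-1.0, 0.001, -0.005], [0.001, 1.0, 0.003], [0.005, 0.003, -1.0]]
ft_force: [0.3, 0.4, -0.0]
width: 0.992
finger_force: 0.0
```

Request:
{"api": "carry_out", "payload": {
  "moves": [
    [[0,0,0],[0,0,0]],
    [[0,0,0],[0,0,0]],
    [[0,0,0],[0,0,0]],
    [[0,0,0],[0,0,0]],
    [[0,0,0],[0,0,0]],
    [[0,0,0],[0,0,0]]
  ],
  "jaw": 0.045
}}

```text
clock: 5.3
eef_pos: [412.0, -69.8, 52.5]
ee_rot: [[-1.0, -0.001, 0.003], [-0.001, 1.0, -0.001], [-0.003, -0.001, -1.0]]
ft_force: [-0.1, 1.8, 7.9]
width: 0.696
finger_force: 65.6
```

Request:
{"api": "carry_out", "payload": {
  "moves": [
    [[0,0,0.03],[0,0,0]],
    [[0,0,0.06],[0,0,0]],
    [[0,0,0.095],[0,0,0]],
    [[0.008,0.015,0.125],[0,0,0]],
    [[0.025,0.046,0.14],[0,0,0]],
    [[0.042,0.08,0.14],[0,0,0]],
    [[0.06,0.114,0.14],[0,0,0]],
    [[0.078,0.148,0.14],[0,0,0]]
  ]
}}

```text
clock: 5.97
eef_pos: [489.9, 80.3, 191.8]
ee_rot: [[-1.0, -0.0, 0.003], [-0.0, 1.0, -0.0], [-0.003, -0.0, -1.0]]
ft_force: [1.4, -0.4, -2.0]
width: 0.695
finger_force: 66.4
```

Request:
{"api": "carry_out", "payload": {
  "moves": [
    [[0.016,0.03,0],[0,0,0.01]],
    [[0.032,0.06,0],[0,0,0.02]],
    [[0.047,0.088,0],[0,0,0.03]],
    [[0.059,0.11,0],[0,0,0.037]],
    [[0.059,0.11,0],[0,0,0.037]],
    [[0.059,0.11,0],[0,0,0.037]],
    [[0.059,0.11,0],[0,0,0.037]]
  ]
}}

```text
clock: 6.55
eef_pos: [547.6, 188.4, 190.7]
ee_rot: [[-0.999, -0.038, 0.0], [-0.038, 0.999, -0.0], [-0.0, -0.0, -1.0]]
ft_force: [-0.1, -0.2, -2.3]
width: 0.695
finger_force: 66.4
```

```bash
python3 - <<'E'
from h import *
state(); s=wrist("jar_tray","w2")
E
```

```text
t 6.55 tcp [547.6 188.4 190.7] yaw_x -177.8 F [-0.1 -0.2 -2.3] w 59.4 ff 66.4 j [ 0.11  0.04 -0.07  1.47 -0.    0.07]
mask 0.73 [275. 130. 374. 213.]
```

View pics/w2.png

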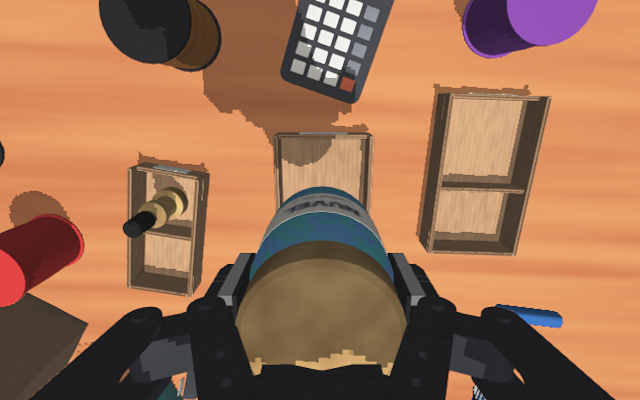

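The jar is held straight. The jar tray's front rim corners show at (275,135) and (371,134), the ribbon tray's outer corners at (436,87), (551,97), (518,254) and (421,249), and the nozzle tray's at (128,166), (209,174), (191,296) and (127,288).

```bash
python3 - <<'E'
from h import *
s=imaging.snapshot("wrist")
for n,L in(("jar front z22",[(275,135,22),(371,134,22)]),("rib",[(436,87,22),(551,97,32),(518,254,32),(421,249,32)]),("noz",[(128,166,22),(209,174,22),(191,296,32),(127,288,32)])):
    print(n,[onz(s,p[:2],p[2])[:2].round(1).tolist() for p in L])
def corners(c,yaw,l,w,hf=22):
    a=np.radians(yaw);u=np.array([np.cos(a),np.sin(a)]);v=np.array([-u[1],u[0]]);c=np.array(c)
    return [proj(s,[*(c+sx*l/2*u+sy*w/2*v),h]).round().tolist() for sx,sy,h in((-1,-1,hf),(-1,1,hf),(1,1,32),(1,-1,32))]
print(corners((590,191),2.2,172,88)); print(corners((538,334),0,148,86)); print(corners((604,37),-8.3,124,64))
E
```

```text
jar front z22 [[503.0, 144.8], [499.0, 230.5]]
rib [[457.4, 282.9], [462.1, 376.8], [606.6, 380.1], [604.8, 285.9]]
noz [[536.1, 9.5], [540.9, 83.5], [665.2, 60.7], [658.3, -2.5]]
[[274.0, 138.0], [372.0, 138.0], [366.0, 309.0], [280.0, 309.0]]
[[444.0, 95.0], [543.0, 99.0], [514.0, 259.0], [425.0, 256.0]]
[[133.0, 168.0], [203.0, 180.0], [190.0, 300.0], [126.0, 290.0]]
```

Request:
{"api": "carry_out", "payload": {
  "moves": [
    [[-0.001,0.001,-0.035],[0,0,0]],
    [[-0.001,0.001,-0.07],[0,0,0]],
    [[-0.001,0.001,-0.095],[0,0,0]],
    [[-0.001,0.001,-0.115],[0,0,0]],
    [[-0.001,0.001,-0.127],[0,0,0]],
    [[-0.001,0.001,-0.134],[0,0,0]],
    [[-0.001,0.001,-0.135],[0,0,0]],
    [[-0.001,0.001,-0.135],[0,0,0]]
  ]
}}

```text
clock: 7.42
eef_pos: [547.5, 189.4, 56.6]
ee_rot: [[-0.999, -0.038, 0.002], [-0.038, 0.999, 0.0], [-0.002, 0.0, -1.0]]
ft_force: [1.0, -0.8, -0.4]
width: 0.694
finger_force: 66.5
```

Request:
{"api": "carry_out", "payload": {
  "moves": [
    [[0,0,0],[0,0,0]],
    [[0,0,0],[0,0,0]],
    [[0,0,0],[0,0,0]],
    [[0,0,0],[0,0,0]],
    [[0,0,0.02],[0,0,0]],
    [[0,0,0.06],[0,0,0]],
    [[0,0,0.1],[0,0,0]],
    [[0,0,0.14],[0,0,0]]
  ],
  "jaw": 0.085
}}

```text
clock: 8.08
eef_pos: [546.1, 189.7, 196.9]
ee_rot: [[-0.999, -0.038, -0.001], [-0.038, 0.999, 0.0], [0.001, 0.0, -1.0]]
ft_force: [0.6, -0.3, -0.5]
width: 0.997
finger_force: 0.0
```

```bash
python3 - <<'E'
from h import *
state(); s=wrist("jar_mid","w3")
E
```

```text
t 8.08 tcp [546.1 189.7 196.9] yaw_x -177.8 F [ 0.6 -0.3 -0.5] w 85.1 ff 0.0 j [ 0.11  0.03 -0.06  1.48  0.    0.07]
mask 0.92 [281. 151. 356. 246.]
```

View pics/w3.png

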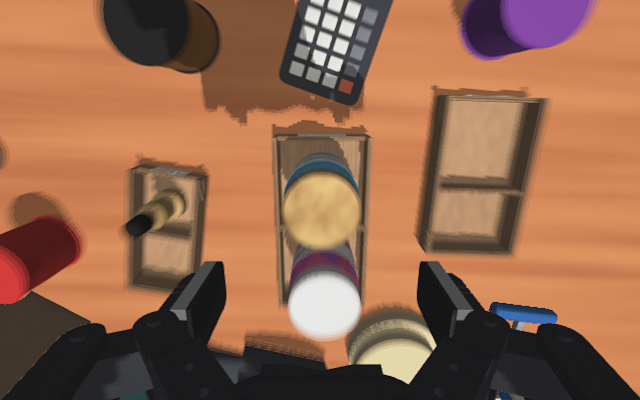

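The jar stands upright in the front cell with its lid at (322,207), and the kept jar is upright behind it. Nozzle next.

Request:
{"api": "carry_out", "payload": {
  "moves": [
    [[-0.012,-0.033,0],[0,0,-0.01]],
    [[-0.024,-0.069,0],[0,0,-0.02]],
    [[-0.037,-0.106,0],[0,0,-0.03]],
    [[-0.05,-0.143,0],[0,0,-0.038]],
    [[-0.063,-0.18,0],[0,0,-0.038]],
    [[-0.076,-0.217,0],[0,0,-0.038]],
    [[-0.089,-0.254,0],[0,0,-0.038]],
    [[-0.102,-0.291,0],[0,0,-0.038]]
  ]
}}

```text
clock: 8.9
eef_pos: [443.4, -102.6, 194.3]
ee_rot: [[-1.0, -0.001, -0.001], [-0.001, 1.0, 0.001], [0.001, 0.001, -1.0]]
ft_force: [1.3, 0.2, -0.7]
width: 0.995
finger_force: 0.0
```

Request:
{"api": "carry_out", "payload": {
  "moves": [
    [[-0.013,-0.037,0],[0,0,0]],
    [[-0.026,-0.073,-0.01],[0,0,0]],
    [[-0.037,-0.104,-0.02],[0,0,0]],
    [[-0.044,-0.124,-0.025],[0,0,0]],
    [[-0.044,-0.124,-0.025],[0,0,0]],
    [[-0.044,-0.124,-0.025],[0,0,0]]
  ]
}}

```text
clock: 9.4
eef_pos: [399.8, -225.7, 169.0]
ee_rot: [[-1.0, 0.002, -0.001], [0.002, 1.0, 0.002], [0.001, 0.002, -1.0]]
ft_force: [0.1, -0.8, -0.7]
width: 0.998
finger_force: 0.0
```

```bash
python3 - <<'E'
from h import *
state(); s=wrist("nozzle_mid","w4")
for d in masks_of(s,"nozzle_mid")[:2]:
    m=d["mask"]; ys,xs=np.nonzero(m); print(d["p"],m.sum(),[(r,xs[ys==r].min(),xs[ys==r].max()) for r in range(ys.min(),ys.max()+1,8)])
E
```

```text
t 9.4 tcp [ 399.8 -225.7  169. ] yaw_x 179.9 F [ 0.1 -0.8 -0.7] w 85.2 ff 0.0 j [-0.8  -0.34 -0.44  1.46  0.   -0.8 ]
tip 0.89 [320. 202.] [ 403.5 -226.6]
mask 0.71 [305. 173. 340. 223.]
0.71 1294 [(171, np.int64(321), np.int64(324)), (179, np.int64(308), np.int64(336)), (187, np.int64(307), np.int64(338)), (195, np.int64(307), np.int64(338)), (203, np.int64(309), np.int64(336)), (211, np.int64(313), np.int64(333)), (219, np.int64(316), np.int64(330))]
```

View pics/w4.png

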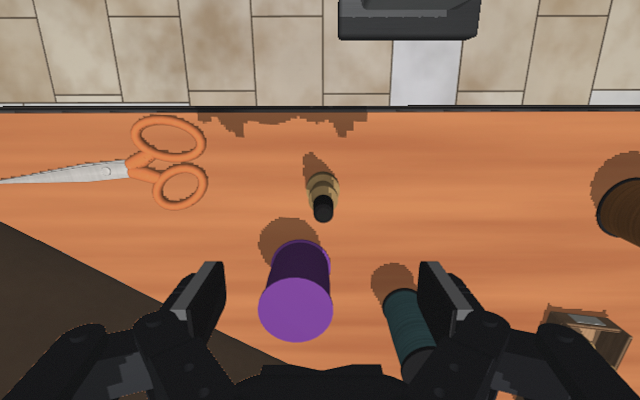

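The nozzle's black tip top is at (323,214) and its foot near (322,185), upright; the purple spool at (297,305) is clear of the fingers.

```bash
python3 - <<'E'
from h import *
s=imaging.snapshot("wrist"); print(onz(s,(323,214),80),onz(s,(323,187),12)); print(proj(s,(399.8,-225.7,80)))
E
```

```text
[ 402.13950663 -223.24495225   80.        ] [ 400.1550017  -222.90956824   12.        ]
[319.54540478 210.87732858]
```

Request:
{"api": "carry_out", "payload": {
  "moves": [
    [[0.002,0.002,-0.03],[0,0,0]],
    [[0.002,0.002,-0.06],[0,0,0]],
    [[0.002,0.002,-0.085],[0,0,0]],
    [[0.002,0.002,-0.1],[0,0,0]],
    [[0.002,0.002,-0.105],[0,0,0]],
    [[0.002,0.002,-0.105],[0,0,0]]
  ],
  "jaw": 0.05
}}

```text
clock: 10.15
eef_pos: [402.4, -222.2, 64.4]
ee_rot: [[-1.0, -0.001, -0.001], [-0.001, 1.0, 0.001], [0.001, 0.001, -1.0]]
ft_force: [-0.7, 0.9, 0.4]
width: 0.588
finger_force: 0.0
```

Request:
{"api": "carry_out", "payload": {
  "moves": [
    [[0,0,0],[0,0,0]],
    [[0,0,0],[0,0,0]],
    [[0,0,0],[0,0,0]],
    [[0,0,0],[0,0,0]],
    [[0,0,0],[0,0,0]],
    [[0,0,0],[0,0,0]],
    [[0,0,0],[0,0,0]]
  ],
  "jaw": 0.004
}}

```text
clock: 10.73
eef_pos: [403.5, -224.3, 66.9]
ee_rot: [[-1.0, -0.0, 0.002], [-0.0, 1.0, -0.002], [-0.002, -0.002, -1.0]]
ft_force: [0.1, -1.0, 6.3]
width: 0.099
finger_force: 58.8
```

Request:
{"api": "carry_out", "payload": {
  "moves": [
    [[0,0,0.03],[0,0,0]],
    [[0,0,0.065],[0,0,0]],
    [[0,0,0.1],[0,0,0]],
    [[0.012,0.014,0.125],[0,0,0]],
    [[0.036,0.04,0.125],[0,0,0]],
    [[0.06,0.067,0.125],[0,0,0]],
    [[0.085,0.095,0.125],[0,0,0]],
    [[0.11,0.122,0.125],[0,0,0]]
  ]
}}

```text
clock: 11.4
eef_pos: [513.6, -99.9, 190.7]
ee_rot: [[-1.0, 0.0, 0.0], [0.0, 1.0, -0.0], [-0.0, -0.0, -1.0]]
ft_force: [0.4, -0.2, -2.7]
width: 0.104
finger_force: 59.1
```

Request:
{"api": "carry_out", "payload": {
  "moves": [
    [[0.025,0.028,0],[0,0,0]],
    [[0.05,0.056,0],[0,0,0]],
    [[0.075,0.084,0],[0,0,0]],
    [[0.098,0.108,0],[0,0,0]],
    [[0.115,0.127,0],[0,0,0]],
    [[0.122,0.135,0],[0,0,0]],
    [[0.122,0.135,0],[0,0,0]],
    [[0.122,0.135,0],[0,0,0]]
  ]
}}

```text
clock: 12.07
eef_pos: [634.5, 34.0, 189.8]
ee_rot: [[-1.0, -0.001, -0.001], [-0.001, 1.0, 0.0], [0.001, 0.0, -1.0]]
ft_force: [-0.8, -0.3, -2.1]
width: 0.105
finger_force: 59.1
```

```bash
python3 - <<'E'
from h import *
state(); s=wrist("nozzle_tray","w5")
E
```

```text
t 12.07 tcp [634.5  34.  189.8] yaw_x -179.9 F [-0.8 -0.3 -2.1] w 9.0 ff 59.1 j [-0.15  0.21  0.12  1.48 -0.   -0.15]
tip 0.58 [327. 147.] [602.   39.4]
tip 0.42 [522.  84.] [544.  217.7]
mask 0.59 [283.  74. 376. 220.]
```

View pics/w5.png

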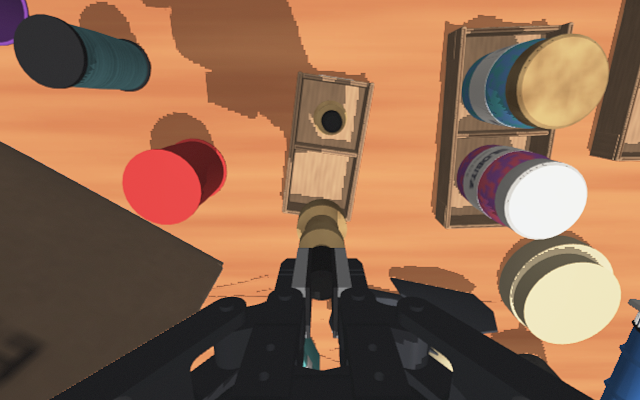

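The nozzle is held straight, foot near (322,215). The empty back cell lies below the divider, which runs (294,148)-(357,156), and the tray's corners are at (303,73), (372,85) and (284,211).

```bash
python3 - <<'E'
from h import *
s=imaging.snapshot("wrist")
for p in((303,73,22),(372,85,22),(284,211,32),(294,148,28),(357,156,28)): print(p,onz(s,p[:2],p[2])[:2].round(1))
print("kept top",onz(s,(331,121),84)[:2]); print("held foot expected",proj(s,(634.5,34,124)))
print("empty cell",[proj(s,(634,33,z)).round() for z in (4,28)])
E
```

```text
(303, 73, 22) [536.2  17.4]
(372, 85, 22) [545.8  76.3]
(284, 211, 32) [656.2  -1.7]
(294, 148, 28) [598.6   8.7]
(357, 156, 28) [605.8  64.7]
kept top [571.93676104  39.69305211]
held foot expected [323.07164276 225.28084572]
empty cell [array([321., 181.]), array([321., 187.])]
```

Request:
{"api": "carry_out", "payload": {
  "moves": [
    [[-0.002,-0.001,-0.035],[0,0,0]],
    [[-0.002,-0.001,-0.065],[0,0,0]],
    [[-0.002,-0.001,-0.09],[0,0,0]],
    [[-0.002,-0.001,-0.108],[0,0,0]],
    [[-0.002,-0.001,-0.117],[0,0,0]],
    [[-0.002,-0.001,-0.12],[0,0,0]],
    [[-0.002,-0.001,-0.12],[0,0,0]],
    [[-0.002,-0.001,-0.12],[0,0,0]]
  ]
}}

```text
clock: 12.93
eef_pos: [633.1, 32.1, 71.4]
ee_rot: [[-1.0, 0.0, 0.001], [0.0, 1.0, -0.0], [-0.001, -0.0, -1.0]]
ft_force: [0.1, -0.2, -2.1]
width: 0.099
finger_force: 59.1
```

Request:
{"api": "carry_out", "payload": {
  "moves": [
    [[0,0,-0.001],[0,0,0]],
    [[0,0,-0.002],[0,0,0]],
    [[0,0,-0.002],[0,0,0]]
  ]
}}

```text
clock: 13.18
eef_pos: [634.0, 32.2, 70.9]
ee_rot: [[-1.0, 0.0, 0.004], [0.0, 1.0, -0.001], [-0.004, -0.001, -1.0]]
ft_force: [-2.3, -0.4, 10.2]
width: 0.103
finger_force: 60.8
```

Request:
{"api": "carry_out", "payload": {
  "moves": [
    [[0,0,0],[0,0,0]],
    [[0,0,0],[0,0,0]],
    [[0,0,0],[0,0,0]],
    [[0,0,0.01],[0,0,0]],
    [[0,0,0.04],[0,0,0]],
    [[0,0,0.08],[0,0,0]],
    [[0,0,0.12],[0,0,0]],
    [[0,0,0.12],[0,0,0]]
  ],
  "jaw": 0.045
}}

```text
clock: 13.85
eef_pos: [636.0, 32.2, 198.4]
ee_rot: [[-1.0, -0.0, 0.012], [-0.0, 1.0, -0.002], [-0.012, -0.002, -1.0]]
ft_force: [0.9, -0.1, 0.8]
width: 0.526
finger_force: 0.0
```

```bash
python3 - <<'E'
from h import *
state(); s=imaging.snapshot("wrist"); cv2.imwrite("pics/w6.png",s["img"][:,:,::-1])
E
```

```text
t 13.85 tcp [636.   32.2 198.4] yaw_x -180.0 F [ 0.9 -0.1  0.8] w 44.9 ff 0.0 j [-0.15  0.2   0.12  1.48  0.   -0.15]
```

View pics/w6.png

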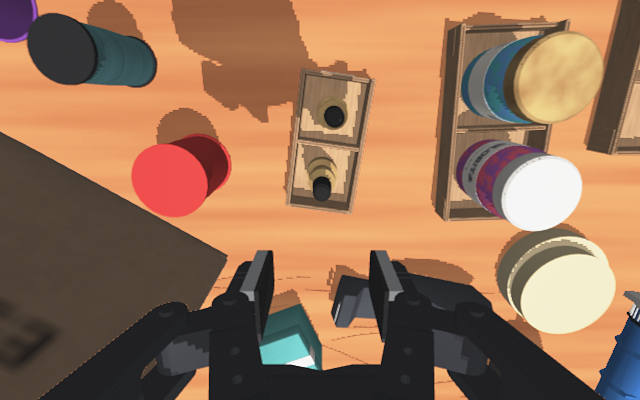

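The nozzle stands upright in the back cell at (321,185), and the kept one is still upright at (333,117). Next, the brown wide spool.

Request:
{"api": "carry_out", "payload": {
  "moves": [
    [[-0.034,0.005,0],[0,0,0]],
    [[-0.07,0.011,0],[0,0,0]],
    [[-0.108,0.017,0],[0,0,0]],
    [[-0.146,0.023,-0.005],[0,0,0]],
    [[-0.182,0.029,-0.015],[0,0,0]],
    [[-0.209,0.033,-0.02],[0,0,0]],
    [[-0.209,0.033,-0.02],[0,0,0]],
    [[-0.209,0.033,-0.02],[0,0,0]]
  ],
  "jaw": 0.085
}}

```text
clock: 14.57
eef_pos: [422.7, 65.9, 168.0]
ee_rot: [[-1.0, -0.0, 0.0], [-0.0, 1.0, 0.0], [-0.0, 0.0, -1.0]]
ft_force: [1.3, -0.7, 1.2]
width: 0.991
finger_force: 0.0
```

```bash
python3 - <<'E'
from h import *
state(); s=wrist("wide_spool_mid","w7")
E
```

```text
t 14.57 tcp [422.7  65.9 168. ] yaw_x -180.0 F [ 1.3 -0.7  1.2] w 84.6 ff 0.0 j [-0.15 -0.44 -0.53  1.48  0.   -0.15]
tip 0.72 [580. 289.] [509.6 299.8]
mask 0.8 [  1. 217.  34. 281.]
mask 0.69 [582. 130. 639. 202.]
mask 0.58 [282. 152. 366. 251.]
```

View pics/w7.png

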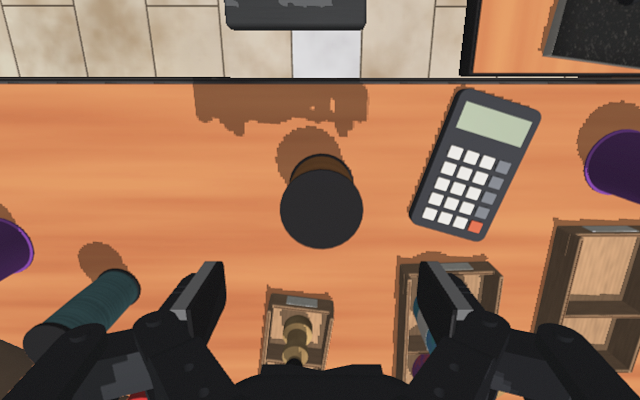

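The brown spool's top disc is centred at (321,208), upright between the fingers and clear of the calculator.

```bash
python3 - <<'E'
from h import *
s=imaging.snapshot("wrist"); print(onz(s,(321.5,208),75),onz(s,(239,335),90))
for p in((554,222,22),(640,225,22)): print(onz(s,p[:2],p[2])[:2].round(1))
E
```

```text
[422.36543141  65.55932795  75.        ] [519.26521265   2.75059125  90.        ]
[453.2 274.2]
[456.1 352.1]
```

Request:
{"api": "carry_out", "payload": {
  "moves": [
    [[0,0,-0.035],[0,0,0]],
    [[0,0,-0.07],[0,0,0]],
    [[0,0,-0.1],[0,0,0]],
    [[0,0,-0.118],[0,0,0]],
    [[0,0,-0.124],[0,0,0]],
    [[0,0,-0.124],[0,0,0]]
  ]
}}

```text
clock: 15.27
eef_pos: [423.0, 65.7, 43.0]
ee_rot: [[-1.0, 0.0, -0.003], [0.0, 1.0, 0.001], [0.003, 0.001, -1.0]]
ft_force: [0.6, 0.4, 0.2]
width: 0.996
finger_force: 0.0
```

Request:
{"api": "carry_out", "payload": {
  "moves": [
    [[0,0,0],[0,0,0]],
    [[0,0,0],[0,0,0]],
    [[0,0,0],[0,0,0]],
    [[0,0,0],[0,0,0]],
    [[0,0,0],[0,0,0]],
    [[0,0,0],[0,0,0]]
  ],
  "jaw": 0.04
}}

```text
clock: 15.77
eef_pos: [425.3, 65.4, 46.6]
ee_rot: [[-1.0, -0.0, 0.004], [-0.0, 1.0, -0.001], [-0.004, -0.001, -1.0]]
ft_force: [-1.9, 0.6, 5.9]
width: 0.676
finger_force: 62.4
```

Request:
{"api": "carry_out", "payload": {
  "moves": [
    [[0,0,0.03],[0,0,0]],
    [[0,0,0.065],[0,0,0]],
    [[0,0,0.1],[0,0,0]],
    [[0.004,0.013,0.13],[0,0,0]],
    [[0.013,0.041,0.14],[0,0,0]],
    [[0.023,0.075,0.14],[0,0,0]],
    [[0.034,0.11,0.14],[0,0,0]],
    [[0.045,0.145,0.14],[0,0,0]]
  ]
}}

```text
clock: 16.43
eef_pos: [469.9, 212.5, 186.3]
ee_rot: [[-1.0, 0.0, 0.003], [0.0, 1.0, 0.001], [-0.003, 0.001, -1.0]]
ft_force: [0.1, -0.4, 0.1]
width: 0.666
finger_force: 63.9
```

Request:
{"api": "carry_out", "payload": {
  "moves": [
    [[0.011,0.035,0],[0,0,0]],
    [[0.022,0.07,0],[0,0,0]],
    [[0.032,0.1,0],[0,0,0]],
    [[0.039,0.123,0],[0,0,0]],
    [[0.039,0.123,0],[0,0,0]],
    [[0.039,0.123,0],[0,0,0]],
    [[0.039,0.123,0],[0,0,0]]
  ]
}}

```text
clock: 17.02
eef_pos: [507.8, 333.5, 185.0]
ee_rot: [[-1.0, -0.0, 0.001], [-0.0, 1.0, 0.0], [-0.001, 0.0, -1.0]]
ft_force: [-0.6, -0.1, 0.4]
width: 0.671
finger_force: 64.0
```

```bash
python3 - <<'E'
from h import *
state(); s=wrist("ribbon_tray","w8")
E
```

```text
t 17.02 tcp [507.8 333.5 185. ] yaw_x -180.0 F [-0.6 -0.1  0.4] w 57.3 ff 64.0 j [ 0.37  0.12  0.01  1.46 -0.    0.37]
mask 0.82 [271. 130. 374. 210.]
```

View pics/w8.png

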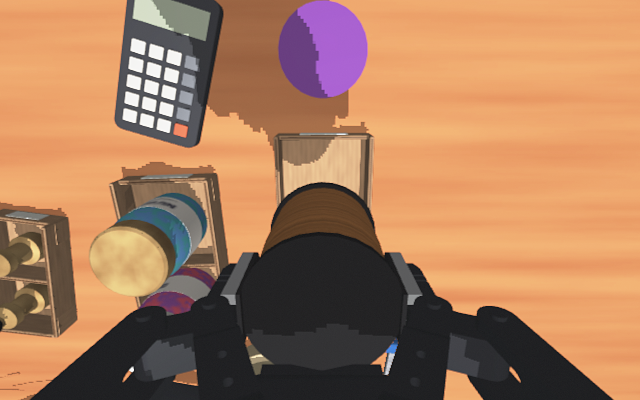

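The spool is held straight between the pads, and the ribbon tray's front rim corners are at (275,134) and (373,134).

```bash
python3 - <<'E'
from h import *
s=imaging.snapshot("wrist")
for p in((275,134,22),(373,134,22),(275,134,0)): print(onz(s,p[:2],p[2])[:2].round(1))
E
```

```text
[460.3 292.4]
[460.3 378.2]
[462.5 289.4]
```

Request:
{"api": "carry_out", "payload": {
  "moves": [
    [[-0.002,0.002,-0.035],[0,0,0]],
    [[-0.002,0.002,-0.07],[0,0,0]],
    [[-0.002,0.002,-0.095],[0,0,0]],
    [[-0.002,0.002,-0.115],[0,0,0]],
    [[-0.002,0.002,-0.127],[0,0,0]],
    [[-0.002,0.002,-0.133],[0,0,0]],
    [[-0.002,0.002,-0.135],[0,0,0]],
    [[-0.002,0.002,-0.135],[0,0,0]]
  ]
}}

```text
clock: 17.88
eef_pos: [506.6, 335.6, 51.1]
ee_rot: [[-1.0, 0.0, 0.002], [0.0, 1.0, 0.0], [-0.002, 0.0, -1.0]]
ft_force: [0.2, 0.4, -0.7]
width: 0.672
finger_force: 64.1
```

Request:
{"api": "carry_out", "payload": {
  "moves": [
    [[0,0,-0.001],[0,0,0]],
    [[0,0,-0.0015],[0,0,0]],
    [[0,0,-0.0015],[0,0,0]]
  ]
}}

```text
clock: 18.13
eef_pos: [507.2, 336.0, 50.6]
ee_rot: [[-1.0, 0.0, 0.004], [0.0, 1.0, 0.001], [-0.004, 0.001, -1.0]]
ft_force: [-3.6, -1.0, 10.6]
width: 0.668
finger_force: 64.5
```

Request:
{"api": "carry_out", "payload": {
  "moves": [
    [[0,0,0],[0,0,0]],
    [[0,0,0],[0,0,0]],
    [[0,0,0],[0,0,0]],
    [[0,0,0],[0,0,0]],
    [[0,0,0.02],[0,0,0]],
    [[0,0,0.06],[0,0,0]],
    [[0,0,0.1],[0,0,0]],
    [[0,0,0.14],[0,0,0]]
  ],
  "jaw": 0.085
}}

```text
clock: 18.8
eef_pos: [505.1, 335.4, 189.0]
ee_rot: [[-1.0, -0.0, -0.001], [-0.0, 1.0, -0.0], [0.001, -0.0, -1.0]]
ft_force: [0.8, 0.6, 0.5]
width: 0.998
finger_force: 0.0
```

```bash
python3 - <<'E'
from h import *
state(); s=imaging.snapshot("wrist"); cv2.imwrite("pics/w9.png",s["img"][:,:,::-1])
E
```

```text
t 18.8 tcp [505.1 335.4 189. ] yaw_x -180.0 F [0.8 0.6 0.5] w 85.3 ff 0.0 j [0.37 0.12 0.02 1.47 0.   0.37]
```

View pics/w9.png

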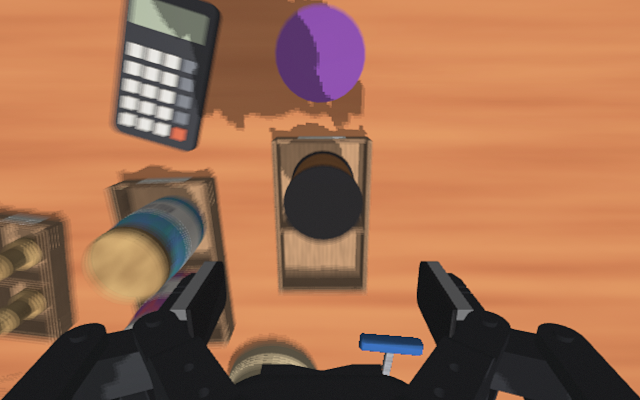

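The wide spool stands upright in the larger front cell, its top disc at (323,202). The empty back cell's divider is at row 232 and its rear edge at row 290. The slim spool is next.

```bash
python3 - <<'E'
from h import *
s=imaging.snapshot("wrist")
for p in((277,137,22),(370,137,22),(282,234,28),(364,232,28),(277,291,32),(367,291,32)): print(p,onz(s,p[:2],p[2])[:2].round(1))
print("spool",onz(s,(323,202),79)[:2])
E
```

```text
(277, 137, 22) [466.2 296.7]
(370, 137, 22) [466.2 382. ]
(282, 234, 28) [560.1 298.5]
(364, 232, 28) [558.1 379.4]
(277, 291, 32) [622.3 291.5]
(367, 291, 32) [622.4 384.6]
spool [510.57418474 338.46875275]
```

Request:
{"api": "carry_out", "payload": {
  "moves": [
    [[0.001,-0.033,0],[0,0,0]],
    [[0.003,-0.07,0],[0,0,0]],
    [[0.005,-0.11,0],[0,0,0]],
    [[0.007,-0.15,0],[0,0,0]],
    [[0.009,-0.19,0],[0,0,0]],
    [[0.011,-0.23,0],[0,0,0]],
    [[0.013,-0.27,0],[0,0,0]],
    [[0.015,-0.31,0],[0,0,0]]
  ]
}}

```text
clock: 19.57
eef_pos: [520.4, 23.8, 187.8]
ee_rot: [[-1.0, -0.0, 0.0], [-0.0, 1.0, 0.0], [-0.0, 0.0, -1.0]]
ft_force: [1.4, -0.6, -0.5]
width: 0.999
finger_force: 0.0
```

Request:
{"api": "carry_out", "payload": {
  "moves": [
    [[0.002,-0.04,0],[0,0,0]],
    [[0.004,-0.08,0],[0,0,0]],
    [[0.006,-0.12,0],[0,0,0]],
    [[0.007,-0.15,0],[0,0,0]],
    [[0.008,-0.165,0],[0,0,0]],
    [[0.008,-0.165,0],[0,0,0]],
    [[0.008,-0.165,0],[0,0,0]]
  ]
}}

```text
clock: 20.15
eef_pos: [528.5, -139.4, 187.5]
ee_rot: [[-1.0, 0.001, -0.0], [0.001, 1.0, 0.001], [0.0, 0.001, -1.0]]
ft_force: [-0.6, 0.0, -0.0]
width: 0.996
finger_force: 0.0
```

```bash
python3 - <<'E'
from h import *
state(); s=wrist("slim_spool_mid","w10")
E
```

```text
t 20.15 tcp [ 528.5 -139.4  187.5] yaw_x 179.9 F [-0.6  0.  -0. ] w 85.1 ff 0.0 j [-0.5  -0.06 -0.17  1.46  0.   -0.5 ]
tip 0.78 [319. 195.] [ 530.9 -141.5]
mask 0.56 [289. 161. 351. 240.]
mask 0.47 [455. 190. 556. 319.]
```

View pics/w10.png

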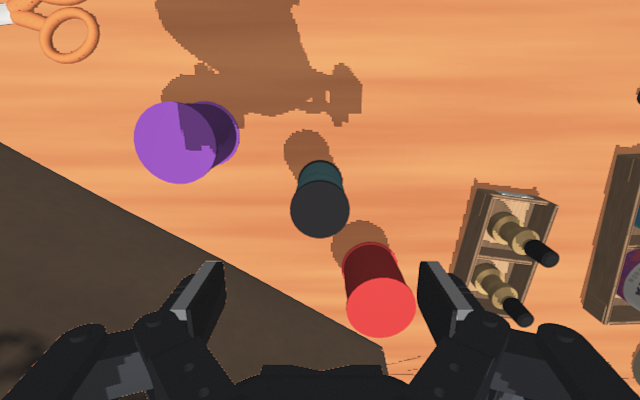

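The slim spool's top disc is centred at (320,209) and the purple (180,142) and red (380,305) spools are clear of the fingers.

```bash
python3 - <<'E'
from h import *
s=imaging.snapshot("wrist"); print(onz(s,(320,209),90),onz(s,(320,164),2)); s=imaging.snapshot("top")
for d in masks_of(s,"ribbon_tray")[:1]:
    ys,xs=np.nonzero(d["mask"]); print(d["p"],cv2.minAreaRect(np.array([onz(s,(x,y),30)[:2] for x,y in zip(xs,ys)],np.float32)))
E
```

```text
[ 528.55057879 -138.81520111   90.        ] [ 511.97239669 -139.12204494    2.        ]
0.71 ((537.747314453125, 330.878662109375), (151.5395965576172, 94.30899810791016), 0.4412110149860382)
```

Request:
{"api": "carry_out", "payload": {
  "moves": [
    [[0.001,-0.001,-0.035],[0,0,0]],
    [[0.001,-0.001,-0.07],[0,0,0]],
    [[0.001,-0.001,-0.1],[0,0,0]],
    [[0.001,-0.001,-0.125],[0,0,0]],
    [[0.001,-0.001,-0.137],[0,0,0]],
    [[0.001,-0.001,-0.137],[0,0,0]]
  ]
}}

```text
clock: 20.95
eef_pos: [527.9, -138.8, 48.0]
ee_rot: [[-1.0, -0.001, -0.004], [-0.001, 1.0, 0.002], [0.004, 0.002, -1.0]]
ft_force: [-0.2, 0.1, -0.0]
width: 1.0
finger_force: 0.0
```

Request:
{"api": "carry_out", "payload": {
  "moves": [
    [[0,0,0],[0,0,0]],
    [[0,0,0],[0,0,0]],
    [[0,0,0],[0,0,0]],
    [[0,0,0],[0,0,0]],
    [[0,0,0],[0,0,0]],
    [[0,0,0],[0,0,0]],
    [[0,0,0],[0,0,0]]
  ],
  "jaw": 0.028
}}

```text
clock: 21.53
eef_pos: [531.0, -141.0, 53.0]
ee_rot: [[-1.0, -0.0, 0.003], [-0.0, 1.0, -0.001], [-0.003, -0.001, -1.0]]
ft_force: [-0.2, 0.6, 6.3]
width: 0.473
finger_force: 60.3
```

Request:
{"api": "carry_out", "payload": {
  "moves": [
    [[0,0,0.03],[0,0,0]],
    [[0,0,0.065],[0,0,0]],
    [[0,0,0.1],[0,0,0]],
    [[0,0,0.135],[0,0,0]],
    [[0.002,0.02,0.15],[0,0,0]],
    [[0.005,0.052,0.15],[0,0,0]],
    [[0.009,0.09,0.15],[0,0,0]],
    [[0.013,0.13,0.15],[0,0,0]]
  ]
}}

```text
clock: 22.2
eef_pos: [543.2, -9.7, 202.3]
ee_rot: [[-1.0, 0.002, 0.002], [0.002, 1.0, -0.001], [-0.002, -0.001, -1.0]]
ft_force: [1.2, -0.1, -0.2]
width: 0.478
finger_force: 60.9
```

Request:
{"api": "carry_out", "payload": {
  "moves": [
    [[0.004,0.04,0],[0,0,0]],
    [[0.008,0.08,0],[0,0,0]],
    [[0.012,0.12,0],[0,0,0]],
    [[0.016,0.16,0],[0,0,0]],
    [[0.02,0.2,0],[0,0,0]],
    [[0.024,0.24,0],[0,0,0]],
    [[0.028,0.28,0],[0,0,0]],
    [[0.031,0.31,0],[0,0,0]]
  ]
}}

```text
clock: 22.87
eef_pos: [573.5, 302.9, 201.6]
ee_rot: [[-1.0, -0.002, 0.001], [-0.002, 1.0, 0.001], [-0.001, 0.001, -1.0]]
ft_force: [1.7, -0.2, -1.4]
width: 0.47
finger_force: 60.9
```

Request:
{"api": "carry_out", "payload": {
  "moves": [
    [[0.002,0.02,0],[0,0,0]],
    [[0.003,0.034,0],[0,0,0]],
    [[0.003,0.034,0],[0,0,0]],
    [[0.003,0.034,0],[0,0,0]],
    [[0.003,0.034,0],[0,0,0]],
    [[0.003,0.034,0],[0,0,0]]
  ]
}}

```text
clock: 23.37
eef_pos: [576.9, 332.7, 201.2]
ee_rot: [[-1.0, 0.001, 0.0], [0.001, 1.0, -0.0], [-0.0, -0.0, -1.0]]
ft_force: [0.9, 0.5, -1.7]
width: 0.474
finger_force: 60.9
```

```bash
python3 - <<'E'
from h import *
state(); s=imaging.snapshot("wrist"); cv2.imwrite("pics/w11.png",s["img"][:,:,::-1]); np.savez("w11.npz",pose=s["pose"],camera_matrix=s["camera_matrix"])
# edge rows in the columns of the tray: dark-bright steps
g=cv2.cvtColor(s["img"],cv2.COLOR_RGB2GRAY).astype(int)
cx=int(proj(s,(460,335,22))[0]); print("cx",cx)
for x in(460,463,500,543,547,570,604): print(x,[proj(s,(x,y,z)).round().tolist() for y,z in((335,22),(300,28))])
for c in(cx-34,cx+34): print(c,g[60:260:3,c].tolist())
E
```

```text
t 23.37 tcp [576.9 332.7 201.2] yaw_x 180.0 F [ 0.9  0.5 -1.7] w 40.4 ff 60.9 j [ 0.33  0.3   0.25  1.51 -0.    0.33]
cx 323
460 [[324.0, 50.0], [282.0, 49.0]]
463 [[324.0, 54.0], [282.0, 53.0]]
500 [[324.0, 99.0], [284.0, 99.0]]
543 [[324.0, 147.0], [286.0, 148.0]]
547 [[324.0, 151.0], [286.0, 152.0]]
570 [[324.0, 175.0], [287.0, 177.0]]
604 [[324.0, 209.0], [288.0, 211.0]]
289 [120, 116, 116, 117, 116, 117, 119, 120, 111, 40, 32, 34, 33, 33, 35, 34, 34, 33, 31, 29, 104, 121, 116, 114, 111, 109, 108, 110, 108, 67, 85, 178, 186, 183, 180, 178, 178, 181, 184, 189, 189, 188, 186, 184, 182, 186, 111, 114, 112, 72, 69, 43, 30, 36, 55, 59, 58, 60, 60, 62, 56, 60, 58, 58, 63, 60, 63]
357 [192, 186, 185, 185, 187, 123, 47, 49, 50, 50, 50, 35, 33, 33, 34, 34, 34, 34, 34, 34, 35, 34, 32, 42, 187, 183, 107, 109, 105, 71, 147, 187, 184, 185, 186, 185, 189, 187, 187, 186, 186, 186, 186, 182, 165, 166, 110, 113, 107, 71, 71, 93, 162, 185, 123, 71, 34, 47, 55, 58, 60, 61, 63, 59, 60, 61, 62]
```

The step profile in the wrist image puts the back cell at x 546-602 mm, so its centre is about 575 and the spool needs to move 2 mm forward. Now lowering.

Request:
{"api": "carry_out", "payload": {
  "moves": [
    [[-0.002,0.001,-0.035],[0,0,0]],
    [[-0.002,0.001,-0.07],[0,0,0]],
    [[-0.002,0.001,-0.1],[0,0,0]],
    [[-0.002,0.001,-0.122],[0,0,0]],
    [[-0.002,0.001,-0.136],[0,0,0]],
    [[-0.002,0.001,-0.143],[0,0,0]],
    [[-0.002,0.001,-0.145],[0,0,0]],
    [[-0.002,0.001,-0.145],[0,0,0]]
  ]
}}

```text
clock: 24.08
eef_pos: [575.6, 334.5, 57.3]
ee_rot: [[-1.0, 0.0, 0.002], [0.0, 1.0, 0.001], [-0.002, 0.001, -1.0]]
ft_force: [0.5, 0.4, -0.5]
width: 0.478
finger_force: 61.0
```

Request:
{"api": "carry_out", "payload": {
  "moves": [
    [[0,0,-0.001],[0,0,0]],
    [[0,0,-0.001],[0,0,0]]
  ]
}}

```text
clock: 24.25
eef_pos: [575.9, 334.7, 57.0]
ee_rot: [[-1.0, 0.0, 0.003], [0.0, 1.0, 0.001], [-0.003, 0.001, -1.0]]
ft_force: [-2.2, -1.1, 5.6]
width: 0.476
finger_force: 61.7
```

Light floor contact at exactly 4 mm above the grasp height. Releasing and retreating.

Request:
{"api": "carry_out", "payload": {
  "moves": [
    [[0,0,0],[0,0,0]],
    [[0,0,0],[0,0,0]],
    [[0,0,0],[0,0,0]],
    [[0,0,0],[0,0,0]],
    [[0,0,0.02],[0,0,0]],
    [[0,0,0.06],[0,0,0]],
    [[0,0,0.1],[0,0,0]],
    [[0,0,0.14],[0,0,0]]
  ],
  "jaw": 0.085
}}

```text
clock: 24.92
eef_pos: [574.1, 334.5, 196.1]
ee_rot: [[-1.0, -0.0, -0.001], [-0.0, 1.0, -0.0], [0.001, -0.0, -1.0]]
ft_force: [1.6, 0.3, 0.6]
width: 0.995
finger_force: 0.0
```

Request:
{"api": "carry_out", "payload": {
  "moves": [
    [[-0.03,0,0.02],[0,0,0]],
    [[-0.065,0,0.04],[0,0,0]],
    [[-0.1,-0.01,0.05],[0,0,0]],
    [[-0.13,-0.02,0.05],[0,0,0]],
    [[-0.15,-0.02,0.05],[0,0,0]],
    [[-0.15,-0.02,0.05],[0,0,0]],
    [[-0.15,-0.02,0.05],[0,0,0]],
    [[-0.15,-0.02,0.05],[0,0,0]]
  ]
}}

```text
clock: 25.58
eef_pos: [425.2, 314.7, 244.9]
ee_rot: [[-1.0, -0.0, 0.001], [-0.0, 1.0, 0.0], [-0.001, 0.0, -1.0]]
ft_force: [0.2, -0.7, -0.7]
width: 0.991
finger_force: 0.0
```

```bash
python3 - <<'E'
from h import *
state(); a=imaging.snapshot("wrist")["img"]; s=imaging.snapshot("scene"); b=s["img"][190:310,270:510]; t=imaging.snapshot("top")["img"][130:270,170:450]
b=cv2.resize(b,(400,200)); t=cv2.resize(t,(400,200))
im=np.vstack([cv2.resize(a,(640,400))[:, :],np.zeros((0,640,3),np.uint8)])
im=np.vstack([np.hstack([im,np.zeros((400,160,3),np.uint8)]),np.hstack([b,t])])
cv2.imwrite("pics/final.png",im[:,:,::-1])
E
```

```text
t 25.58 tcp [425.2 314.7 244.9] yaw_x -180.0 F [ 0.2 -0.7 -0.7] w 84.6 ff 0.0 j [ 0.39 -0.11 -0.11  1.57 -0.    0.39]
```

View pics/final.png

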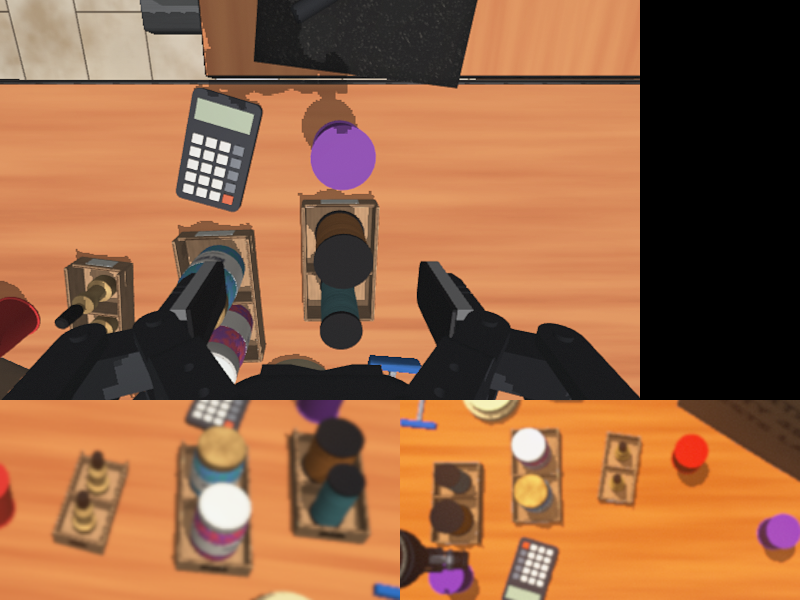

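The final composite shows all four things upright in their cells: wide spool (343,261) in the front cell, slim spool (341,330) in the back cell, both jars and both nozzles standing. The gripper is touching nothing.

```bash
python3 -c "
from rig import env
print(env.hand_in())"
```

```text
the job is handed in; nothing more can be done
None
```

I put all four things upright in their proper cells, left the kept jar and nozzle standing in theirs, and handed the job in at about 26 s on the robot's clock; the hand-in call didn't report a verdict.

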